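# Zero the photometer on the blank, then read the sample

### The job

Take a reading on the bench photometer: with a fingertip behind its lip draw the hatch fully shut, press the round zero key with the blank in the beam, then hook the fingertip behind the lip of the cell carriage, draw it out to its stop to bring the sample into the beam, and press the long read key. Leave the hatch shut, the carriage out and both keys up. Work by touch alone: grip neither lip, do not touch the cells, and leave the glassware standing where it is.

Things in the scene. Friction and masses are not known exactly. Their poses are not given: they have to be found in the camera images.
- photometer: Fixed bench photometer, white on a grey plinth, 228 x 286 mm, casing top 108 high. Frame: origin on the worktop, x to its back, y to its left, z up; points below 'in its frame' are in mm. Front face at x = -115. Left half (mid line y = 65): cell compartment, hatch on top, carriage tongue out of the front. Right half: key panel with two keys; behind it a sloping display (top 145, from x = 10 back).
- hatch (a joint): Grey flat hatch on two low aluminium rails (tops 119 high), sliding along the photometer's x over the cell compartment. Value in m: 0 shut (fully to the front, at its stop), 0.090 fully open to the back; starts 0.045 to 0.088. Friction about 1.5 N, stays where left. Its top face is 116.5 high, 117 long (x), 75 wide.
- hatch_lip (a point): Middle of the top edge of the lip's rear face: the upright face to hook, looking to the photometer's back (+x). The lip is a ridge 58 mm long (along y) near the hatch's front edge, 6 mm thick, top 135 high, 18.5 mm above the hatch's top face; its front is a black sloping pad, not to be pressed. In the photometer's frame at (-92 + 1000 * hatch, 65, 135).
- carriage (a joint): Two-cell carriage on a straight rail along the photometer's x under the hatch. Value in m: 0 home (front cell, the blank, in the beam), 0.035 drawn out to the front to its stop (rear cell, the sample, in the beam); starts home. Friction about 2.5 N, stays where left.
- carriage_lip (a point): Middle of the top edge of the lip's rear face: the upright face to hook, looking to the photometer. An aluminium tongue 38 mm wide (top 66 high) comes out of the front slot and ends in this lip, a plate 50 wide, 6 thick, top 88 high, black pad in front, not to be pressed. Carriage home: 42 mm between lip and casing front. In the photometer's frame at (-157 - 1000 * carriage, 65, 88).
- zero_key (a joint): Round zero key, 25 mm across, white, the left one on the key panel. Value in m: 0 up, 0.004 fully down. Spring: starts to move at 1.8 N, fully down at 4.2 N; counts as pressed beyond 0.003.
- zero_key_top (a point): Middle of the top of the zero key; key up: (-62, -36, 116.5) in the photometer's frame.
- read_key (a joint): Long read key, 24 x 38 mm rectangle (long side along y), white, the right one on the key panel. Values and spring as for the zero key.
- read_key_top (a point): Middle of the top of the read key; key up: (-62, -100, 116.5) in the photometer's frame.
- beam (a point): Where the light beam crosses the cell compartment: (-47, 65, 80) in the photometer's frame.
- blank_cell: The blank: lidded rectangular glass cell, 20 x 40 x 45 mm, standing loose in the carriage's front pocket. Origin at its underside centre.
- sample_cell: The sample: an identical cell in the rear pocket, 35 mm behind the blank. Origin at its underside centre.
- front_pocket (a point): Floor centre of the carriage's front pocket (22 x 42 mm, 18 mm deep), moves with the carriage.
- rear_pocket (a point): Floor centre of the carriage's rear pocket, moves with the carriage.
- cuvette_tray: Bystander: clear tray of cuvettes, 66 x 110 x 47 mm, to the left of the photometer. Origin under its centre, as for all bystanders.
- wide_weigh_bottle: Bystander: wide glass weighing bottle with knob lid, 43 mm across, 48 high, in front of the photometer's key side.
- tall_weigh_bottle: Bystander: narrow glass weighing bottle, 31 mm across, 56 high, beside the wide one.
- small_beaker: Bystander: 50 ml glass beaker, 46 x 52 x 58 mm, to the right of the photometer.
- dropper_bottle: Bystander: white dropper bottle, 24 mm across, 68 high, left of the photometer towards its back.
- petri_dish: Bystander: glass dish, 62 mm across, 13 high, on the worktop further left.
- amber_bottle: Bystander: amber glass reagent bottle with a ground stopper, 69 mm across, 177 high, further left.

How it is judged:
By the outcome, as a careful person would: the job done as asked, in the order asked, and still so for the second after the job is handed in, with the robot touching nothing.
It also fails if it takes over 48 s, if anything falls off the work surface, if the arm or the gripper's body presses on something with over 40 N, if the wrist force passes 120 N, or if a joint passes its speed limit or range.

### The arm

A 6-joint arm with a two-finger parallel gripper is mounted at the origin on a cart in front of the work surface, level with it; the furniture and walls round the work are solid. World frame = base frame: x ahead of the robot, y to its left, z up, the work surface at z = 0. Lengths are in m, angles in rad, forces in N, time in s.
With the tool pointing down it reaches from about 0.3 to 0.825 m from the base axis. Payload 5.4 kg.
Tool frame: the origin (TCP) lies midway between the tips of the shut fingers; the grasp point (between the pads) lies 19 mm behind it; z points along the fingers, y is the direction in which the jaws open and shut (so a half turn about z gives the same grasp; the last joint's range is limited). The gripper opens to 92 mm and grips with 3 to 60 N. Pads are 20 mm wide; open, the fingers measure 128 mm over their backs; the gripper's body (75 mm by 189 mm) begins 69 mm behind the grasp point.
Start: joints at [-1.553, 0.158, 1.597, -0, 1.386, -0.21], TCP at [0.13, -0.56, 0.215] pointing down, gripper open.
Joint ranges: [-2.91, 2.91], [-0.94, 2.29], [0.18, 2.7], [-1.29, 4.43], [0.17, 2.64], [-3, 3]. Speed limits (rad/s): [2.57, 2.57, 3.14, 3.14, 3.14, 3.14].

### API

Orientations are given as [roll, pitch, yaw] about the fixed x, y, z axes, in that order (R = Rz(yaw) Ry(pitch) Rx(roll)).
In Python, from plant import * gives the robot as it stands. Calls block until the motion is done:
- movep(position, orientation): joint-space move of the TCP to a pose.
- line_to(position, rate=0.15, orientation=None): straight line of the TCP; orientation=None keeps the orientation; rate is the mean speed in m/s.
- movej(angles): joint-space move.
- grip(opening): finger opening in m; the grip force is fixed at half the most; returns when the fingers have stopped.
- dwell(seconds).
- solve_ik(position, orientation): joint angles nearest the present ones, or None.
- observe(): the state.
- capture(name): name is "scene" or "side" or "wrist"; returns the picture (400x640x3 uint8, red, green, blue); there is no depth.
- calibration(name): a dict with "vertical_fov" (degrees; the focal length in pixels is half the picture's height over the tangent of half this angle, whatever the lens; pixels are square), "cx", "cy" (the principal point, pixels), "R" (3x3) and "t" (3): a world point X has camera coordinates R X + t. Camera axes: x right, y down, z forward; pixel columns grow to the right and rows downward; lengths in m; the calibration is good to about 2 mm. A picture is of the moment at which its call begins: read the wrist's pose just before it. calibration takes no time and is no camera call; for the wrist camera it gives the pose at the moment of the call.
A pose or a line that the arm cannot do raises IKError and nothing moves.
- sign_off(): hands the job in, once; it reports no verdict.
The state is a dict: "t": time; "joint_pos": joint angles; "qvel": joint speeds; "effort": joint torques, N m; "tool_pos": TCP position; "tcp_rot": TCP orientation; "wrist_force": force on the tool from outside, world axes, zero at the start; "torque": the same for the moment, N m; "gripper_width": finger opening in m.
Only numpy, scipy, OpenCV 4.12 (cv2) and the standard library are available. Lean on these libraries where they do the work, as an engineer would, in place of code of your own. Each camera call takes 0.05 s, during which the arm holds its last target. There are 200 camera calls.

## Working session

There is one attempt and no reset: what is moved stays moved. The work goes in short steps, each a Python script; the robot and the scene stay as the last script left them, time stands still between calls to the robot, and variables do not carry over. Pictures are saved under pics/ and viewed, about 8 in all and at most 12, crops included, and the job is handed in when it is done.

```bash
mkdir -p pics; ls
python3 - <<'E'
from plant import *
import cv2
for n in ("scene","side"):
    cv2.imwrite(f"pics/{n}0.png",capture(n)[:,:,::-1]); c=calibration(n); print(n,c)
s=observe(); print(s["t"],s["tool_pos"],s["tcp_rot"],s["gripper_width"])
E
```

```text
pics
scene {'vertical_fov': 56.715244691468314, 'cx': 321.0271615584056, 'cy': 199.69023596319215, 'R': array([[ 0.44567839, -0.8950832 , -0.01402997],
       [-0.4441851 , -0.20750647, -0.87157367],
       [ 0.77721964,  0.39467346, -0.49006377]]), 't': array([-0.15975046,  0.32865216,  0.6049766 ])}
side {'vertical_fov': 45.02361375072144, 'cx': 313.9425243544739, 'cy': 200.65371744162033, 'R': array([[ 0.99042859, -0.13653226, -0.02025208],
       [-0.09220836, -0.54531343, -0.83314517],
       [ 0.10270746,  0.82703821, -0.55268343]]), 't': array([-0.5226127 ,  0.18414116,  1.24852294])}
0.1 [ 0.12981936 -0.55957706  0.21375947] [-3.13997539e+00 -3.42562228e-04  2.27820896e-01] 0.09217091491778003
```

View pics/scene0.png

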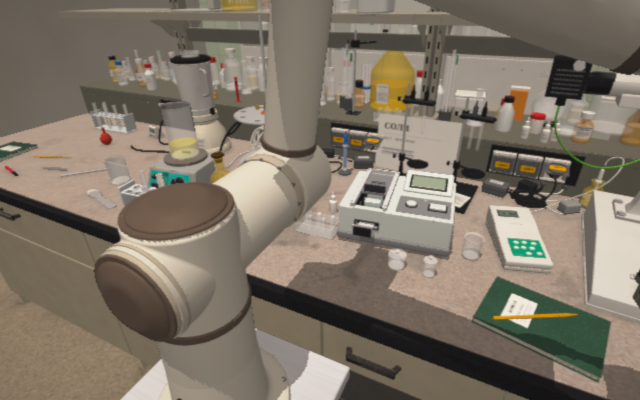

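View pics/side0.png

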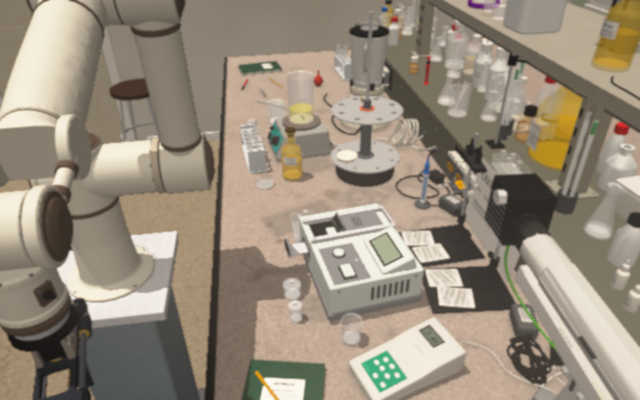

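The scene view shows the photometer with keys near (409,204) and (438,208). In the side view they are near (337,253) and (347,271). I'll cast rays to the key-top height.

```bash
cat > h.py <<'E'
from plant import *
import numpy as np, cv2
def ray(c,u,v):
    f=200/np.tan(np.radians(c["vertical_fov"])/2)
    d=c["R"].T@np.array([(u-c["cx"])/f,(v-c["cy"])/f,1]); o=-c["R"].T@c["t"]; return o,d
def onz(c,u,v,z):
    o,d=ray(c,u,v); return o+d*(z-o[2])/d[2]
def proj(c,X):
    f=200/np.tan(np.radians(c["vertical_fov"])/2)
    p=c["R"]@X+c["t"]; return f*p[:2]/p[2]+[c["cx"],c["cy"]]
E
python3 - <<'E'
from h import *
for n,z,r in (("scene",(409,204),(438,208)),("side",(337,253),(347,271))):
    c=calibration(n); a=onz(c,*z,.1165); b=onz(c,*r,.1165); d=a-b
    yaw=np.arctan2(-d[0],d[1]); R=np.array([[np.cos(yaw),-np.sin(yaw)],[np.sin(yaw),np.cos(yaw)]])
    print(n,a,b,np.linalg.norm(d),np.degrees(yaw),"origin",(a[:2]+b[:2])/2-R@[-.062,-.068])
c=calibration("wrist"); s=observe()
from scipy.spatial.transform import Rotation as Ro
T=Ro.from_euler("xyz",s["tcp_rot"]).as_matrix(); o=-c["R"].T@c["t"]
print("cam in tool",T.T@(o-s["tool_pos"]), "fwd in tool",T.T@c["R"][2], c["vertical_fov"])
E
```

```text
scene [ 0.55623775 -0.14785347  0.1165    ] [ 0.56686421 -0.21652024  0.1165    ] 0.06948414506648866 8.796970916121312 origin [ 0.61242215 -0.10550489]
side [ 0.56211581 -0.15663088  0.1165    ] [ 0.57297146 -0.22068848  0.1165    ] 0.06497092832764953 9.618363693966513 origin [ 0.61731031 -0.11125633]
cam in tool [ 0.07689012  0.00030901 -0.17039949] fwd in tool [-2.69233818e-01  7.42984780e-04  9.63074556e-01] 60.270093191114
```

Run:
```python
from h import *
yaw=.16; R=np.array([[np.cos(yaw),-np.sin(yaw)],[np.sin(yaw),np.cos(yaw)]])
p=np.array([.615,-.108])+R@[-.05,.01]
movep([*p,.29],[np.pi,0,yaw]); grip(0.0)
np.save("wc.npy",calibration("wrist"),allow_pickle=True)
im=capture("wrist"); cv2.imwrite("pics/w1.png",im[:,:,::-1])
s=observe(); print(s["t"],s["tool_pos"],s["tcp_rot"],s["gripper_width"],s["joint_pos"],s["wrist_force"])
```

```text
3.7583 [ 0.56403733 -0.10607734  0.28999536] [-3.14157144e+00  1.21528815e-05  1.60020083e-01] 0.0005090767179726584 [-3.96365601e-01  1.15826759e-01  1.49613470e+00  1.16022032e-05
  1.52965272e+00  1.01441017e+00] [ 0.88635162 -0.35160273 -0.57795356]
```

View pics/w1.png

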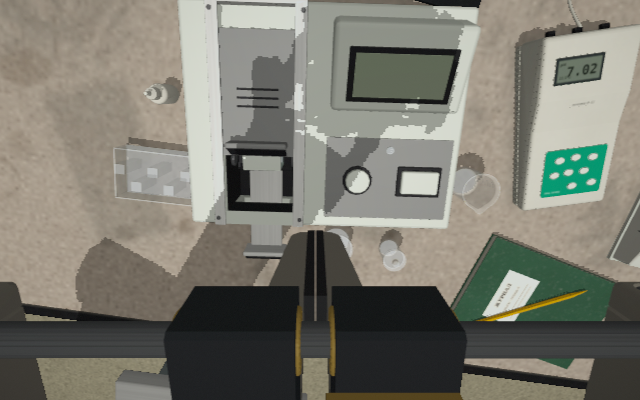

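The wrist view shows the hatch lip near (257,149) with the hatch part open. The carriage lip is near (265,253), the zero key at (357,180) and the read key at (419,182). I'll fit the pose from the keys and enlarge the image to verify.

```bash
cat >> h.py <<'E'
def M(pose):
    y=pose[2]; return np.array([[np.cos(y),-np.sin(y)],[np.sin(y),np.cos(y)]])
def W(pose,x,y,z): # mm in frame -> world m
    return np.array([*(pose[:2]+M(pose)@np.array([x,y])/1000),z/1000])
E
python3 - <<'E'
from h import *
c=np.load("wc.npy",allow_pickle=True).item(); im=cv2.imread("pics/w1.png")
g=cv2.cvtColor(im,cv2.COLOR_BGR2GRAY)
m=(g>200).astype(np.uint8); k={}
n,l,st,ce=cv2.connectedComponentsWithStats(m)
for i in range(1,n):
    x,y,w,h,a=st[i]
    if a>150 and 335<x+w/2<440 and 160<y+h/2<205: print(st[i],ce[i])
a=onz(c,357,180,.1165); b=onz(c,419,182,.1165); d=a-b
yaw=np.arctan2(-d[0],d[1]); pose=np.array([0,0,yaw]); pose[:2]=(a[:2]+b[:2])/2-M(pose)@[-.062,-.068]
print(np.linalg.norm(d),pose); np.save("pose.npy",pose)
q=onz(c,257,149,.135); print("lip",M(pose).T@(q[:2]-pose[:2])*1000)
big=cv2.resize(im[90:270,170:470],None,fx=2.6,fy=2.6,interpolation=cv2.INTER_CUBIC)
for X in [(-115,65,108),(-115,-36,108),(-157,40,88),(-157,90,88),(-62,-36,116.5),(-62,-100,116.5),(-74,-81,116.5),(-50,-119,116.5),(-115,-128,108),(-115,122,108)]+[(-92+v,65+s,135) for v in(50,60) for s in (-29,29)]:
    u=(proj(c,W(pose,*X))-[170,90])*2.6; cv2.circle(big,tuple(int(t) for t in u),3,(0,0,255),-1)
cv2.imwrite("pics/w1b.png",big)
E
```

```text
[350 171  19  21 243] [359.86419753 182.69547325]
[402 173  36  22 709] [419.23413258 183.27362482]
0.0636337250095988 [ 0.62627458 -0.10554369  0.12743988]
lip [-31.02807722  62.63787308]
```

View pics/w1b.png

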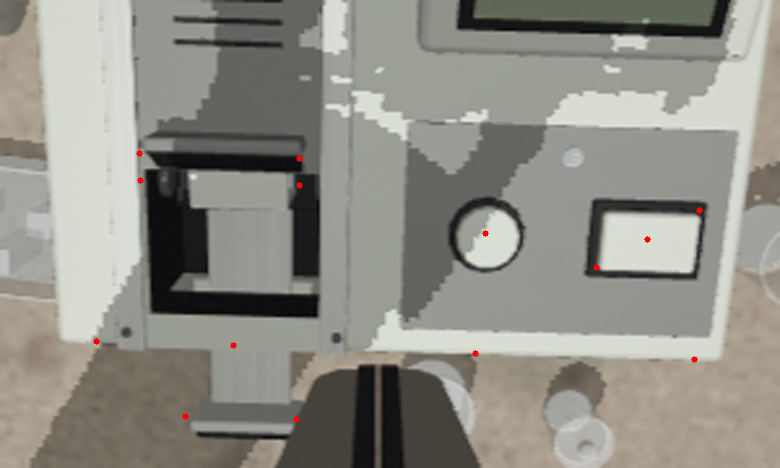

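The pose fits to about 2 mm: the front edge, keys and lips all line up. The hatch lip's rear edge is at about (256.5,142.7). Now I'll shut the hatch, drawing it in small steps with a force stop.

```bash
cat >> h.py <<'E'
pose=np.array([0.6263,-0.1065,0.1274]); ORI=[np.pi,0,pose[2]]
def go(x,y,z,rate=.15): line_to(W(pose,x,y,z),rate,ORI)
def fr():
    s=observe(); p=s["tool_pos"]; f=s["wrist_force"]
    return s["t"],np.r_[M(pose).T@(p[:2]-pose[:2])*1000,p[2]*1000],np.r_[M(pose).T@f[:2],f[2]]
def say(n=""):
    t,p,f=fr(); print(n,round(t,2),p.round(1),f.round(1))
E
python3 - <<'E'
from h import *
c=np.load("wc.npy",allow_pickle=True).item()
q=onz(c,256.5,142.7,.135); lip=M(pose).T@(q[:2]-pose[:2])*1000; print("lip",lip)
x0=lip[0]+19
go(x0,65,150,.25); say("above"); f0=fr()[2]
z=150
for z in (135,128,122):
    go(x0,65,z,.08); 
    if fr()[2][2]-f0[2]>3: print("contact",z); go(x0,65,z+5); break
say("down")
go(-70,65,122,.08); say("drawn"); 
cv2.imwrite("pics/w2.png",capture("wrist")[:,:,::-1])
for x in range(-73,-92,-2):
    go(x,65,122,.06); f=fr()[2]-f0; say()
    if abs(f[0])>7: break
E
```

```text
lip [-25.02613178  63.98647883]
above 4.55 [ -5.4  64.3 151.5] [-0.6 -0.5 -0.4]
down 5.38 [ -6.4  65.2 121.4] [-0.5 -0.2 -0. ]
drawn 6.33 [-70.   65.1 122. ] [1.4 0.8 0.1]
 6.63 [-73.   65.1 122. ] [ 0.6 -0.1  0.1]
 6.88 [-75.1  65.1 122. ] [ 0.3 -0.  -0.7]
 7.13 [-77.2  65.  122. ] [0.6 0.2 0.5]
 7.38 [-79.2  65.  122. ] [ 0.2  0.5 -0.3]
 7.63 [-81.2  65.  122. ] [0.2 0.5 0.4]
 7.88 [-83.2  65.  122. ] [0.9 0.2 1. ]
 8.13 [-84.7  64.9 122.1] [ 4.   0.1 -1.6]
 8.38 [-84.8  64.9 122.2] [10.6  1.3 -7.5]
```

```bash
cat >> h.py <<'E'
def press(y):
    go(-62,y,124,.15); dwell(.15); f0=fr()[2]
    for z in np.arange(119,109,-1.):
        go(-62,y,z,.05); dwell(.05); f=fr()[2]-f0; say("press")
        if f[2]>6: break
    dwell(.3); say("held"); go(-62,y,130,.08); dwell(.2); say("up")
E
python3 - <<'E'
from h import *
go(-78,65,122,.06); go(-78,65,150,.15); say("off")
go(-78,20,190,.3); dwell(.1)
c=calibration("wrist"); im=capture("wrist"); cv2.imwrite("pics/w3.png",im[:,:,::-1])
for n,X in dict(lipL=(-92,94,135),lipR=(-92,36,135),zero=(-62,-36,116.5),read=(-62,-100,116.5),front=(-115,65,108)).items(): print(n,proj(c,W(pose,*X)).round(0))
say()
E
```

```text
off 9.02 [-77.7  64.7 150.6] [ 0.3 -0.3 -1.1]
lipL [210. 234.]
lipR [293. 234.]
zero [393. 186.]
read [482. 186.]
front [259. 249.]
 9.52 [-79.   21.3 188.1] [-0.  -0.4 -0.1]
```

View pics/w3.png

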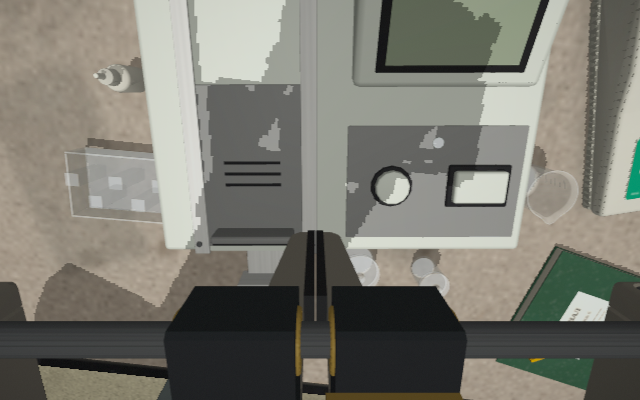

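Run:
```python
from h import *
c=calibration("wrist"); g=cv2.imread("pics/w3.png",0)
for col in (225,255,275): print(col,[(r,int(g[r,col])) for r in range(224,256)])
for X in [(-92,65,135),(-98,65,135),(-92,65,116.5),(-115,65,108),(-115,65,116.5)]: print(X,proj(c,W(pose,*X)).round(1))
```

```text
225 [(224, 96), (225, 95), (226, 96), (227, 96), (228, 62), (229, 60), (230, 60), (231, 60), (232, 60), (233, 61), (234, 61), (235, 61), (236, 65), (237, 83), (238, 90), (239, 98), (240, 95), (241, 94), (242, 94), (243, 85), (244, 33), (245, 67), (246, 150), (247, 152), (248, 153), (249, 153), (250, 144), (251, 113), (252, 109), (253, 107), (254, 108), (255, 109)]
255 [(224, 96), (225, 96), (226, 96), (227, 96), (228, 62), (229, 58), (230, 61), (231, 60), (232, 61), (233, 60), (234, 61), (235, 61), (236, 66), (237, 86), (238, 93), (239, 99), (240, 97), (241, 95), (242, 93), (243, 85), (244, 35), (245, 87), (246, 151), (247, 153), (248, 153), (249, 153), (250, 153), (251, 152), (252, 151), (253, 152), (254, 151), (255, 152)]
275 [(224, 96), (225, 96), (226, 96), (227, 96), (228, 62), (229, 60), (230, 59), (231, 60), (232, 60), (233, 60), (234, 61), (235, 62), (236, 66), (237, 88), (238, 94), (239, 101), (240, 97), (241, 95), (242, 93), (243, 85), (244, 34), (245, 87), (246, 151), (247, 153), (248, 153), (249, 153), (250, 153), (251, 150), (252, 150), (253, 150), (254, 150), (255, 150)]
(-92, 65, 135) [251.6 234.2]
(-98, 65, 135) [252.  242.2]
(-92, 65, 116.5) [256.  224.9]
(-115, 65, 108) [259.1 248.5]
(-115, 65, 116.5) [257.4 253.1]
```

The lip's rear edge is at row about 236.5, against 234 predicted for shut. So the hatch is at its stop, and the pose is about 1.5 mm off. Both keys match their predicted pixels, so I'll press zero.

```bash
sed -i 's/go(-62,y/go(-63,y/' h.py
python3 - <<'E'
from h import *
go(-63,-36,150,.3); press(-36)
E
```

```text
press 10.68 [-63. -36. 119.] [-0.4 -0.4 -1.3]
press 10.97 [-63. -36. 118.] [0.2 0.3 0.6]
press 11.28 [-63.  -36.  116.9] [-0.1  0.  -0.2]
press 11.57 [-62.9 -36.  116.2] [-1.3  0.8  1. ]
press 11.88 [-62.9 -36.  115.1] [-1.1  1.   3.3]
press 12.18 [-62.9 -36.  114.1] [-1.4  0.3  2.9]
press 12.47 [-62.9 -36.  113.1] [-0.5  0.8  4. ]
press 12.78 [-62.9 -36.  112.8] [-2.5  2.4  8.6]
held 13.07 [-62.9 -36.1 112.9] [-2.2  2.3  8.5]
up 13.65 [-63.4 -35.7 129.3] [ 0.7  0.4 -0.1]
```

The zero key bottomed out at 8.6 N and was released. Next is the carriage.

Run:
```python
from h import *
go(-63,-36,155,.3); go(-137.5,63.5,155,.3); dwell(.1); say("above"); f0=fr()[2]
for z in (110,92,84,77,72):
    go(-137.5,63.5,z,.1); f=fr()[2]-f0
    if np.abs(f).max()>4: print("contact",z,f); break
say("down")
if z==72:
  go(-170,63.5,72,.06); say("drawn")
  for x in range(-173,-196,-2):
    go(x,63.5,72,.05); f=fr()[2]-f0; say()
    if abs(f[0])>7: break
```

```text
above 14.57 [-137.    62.8  154.8] [0.1 0.2 0.2]
down 16.25 [-137.8   63.7   71.6] [ 0.4  0.3 -0.5]
drawn 16.94 [-170.6   63.7   71.9] [-0.3  0.3  0.4]
 17.19 [-173.2   63.6   71.9] [ 1.3 -0.8  0. ]
 17.44 [-175.    63.6   72. ] [ 1.8 -0.1 -0.4]
 17.69 [-177.1   63.5   72. ] [ 1.9  0.1 -0.1]
 17.94 [-179.2   63.5   72.1] [1.7 1.  1.4]
 18.19 [-181.2   63.5   72. ] [1.8 0.2 0.5]
 18.44 [-183.2   63.5   72. ] [1.2 0.6 0.5]
 18.69 [-184.6   63.4   72.1] [ 4.3  0.5 -1.7]
 18.94 [-184.8   63.4   72.2] [11.5  1.3 -7.7]
```

The stop is at -184.8, the same 7.2 mm tip offset as the hatch stop, so the two agree. I'll back off, lift, press read, then look.

Run:
```python
from h import *
go(-176,63.5,72,.05); go(-176,63.5,155,.15); say("off")
go(-63,-100,155,.3); press(-100)
go(-63,-100,170,.15); go(-90,-20,290,.3); dwell(.2)
c=calibration("wrist"); cv2.imwrite("pics/w4.png",capture("wrist")[:,:,::-1]); say()
cv2.imwrite("pics/scene1.png",capture("scene")[:,:,::-1]);
for n,X in dict(hatch=(-94,65,135),carr=(-194,65,88),zero=(-62,-36,116.5),read=(-62,-100,116.5)).items(): print(n,proj(c,W(pose,*X)).round(1))
```

```text
off 20.01 [-176.7   63.8  154.1] [-0.3  0.2 -0.2]
press 21.62 [-63.1 -99.9 119. ] [-0.2 -0.2 -0.1]
press 21.93 [ -63. -100.  118.] [-0.1 -0.1  0.4]
press 22.23 [ -63. -100.  117.] [0.3 0.5 0.6]
press 22.52 [ -63.  -100.   116.2] [-1.3  1.1  2.4]
press 22.82 [ -62.9 -100.   115.1] [-0.3  0.3  3.1]
press 23.12 [ -62.9 -100.   114.1] [-1.8  0.7  3.4]
press 23.43 [ -62.9 -100.   113.1] [-0.   0.7  5. ]
press 23.73 [ -62.9 -100.1  112.9] [-2.9  2.6  6.7]
held 24.02 [ -62.9 -100.1  112.9] [-3.   1.9  8. ]
up 24.6 [-63.4 -99.7 129.2] [-0.4  0.8  0.2]
 25.91 [-90.6 -20.3 287.7] [0.7 0.4 0.5]
hatch [226.4 185.9]
carr [242.4 258.8]
zero [330.8 150. ]
read [395.4 150. ]
```

View pics/w4.png

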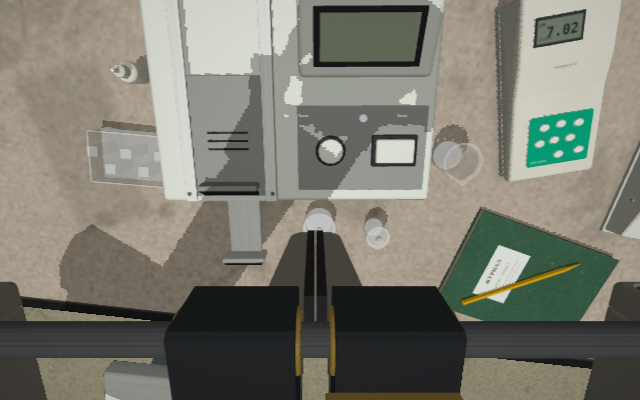

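The final view shows the hatch lip at about (228,187) and the carriage lip at about (243,257), both matching the shut and drawn-out predictions. The keys are at (330,150) and (395,150), with the bottles, tray and beaker standing. Handing in.

```bash
python3 -c "
from plant import *
sign_off(); print(observe()['t'])"
```

```text
the job is handed in; nothing more can be done
the job is handed in; nothing more can be done
```

The reading was taken in the order asked and handed in at about 26 s of the 48 s limit. `sign_off()` gave no verdict, so the checks below are my own.

- **Hatch:** I drew it shut with the closed fingertips behind its lip. It stopped hard at about 10 N.
- **Zero key:** I pressed it with the carriage still home. It bottomed at 112.8 mm tip height and 8.6 N, then I released it.
- **Carriage:** I drew it out by its lip until it stopped hard at about 11 N. The tip offset at the stop was 7.2 mm, the same as at the hatch stop, so the travel agrees with the full 35 mm.
- **Read key:** I pressed it until it bottomed at 112.9 mm and 8 N, then released it.

The last wrist picture agreed with the hatch being shut, the carriage out and the glassware in view still standing, with the gripper clear of everything. The wrist force returned to about zero after each key was released. I judged the keys up from that and from the picture, without measuring their height.

My estimate of the photometer's position was off by about 1.5–2 mm along x. The force stops covered this for the hatch and carriage, and I moved the key presses by 1 mm to allow for it. I did not look at the cells directly after drawing the carriage out, because the shut hatch covers them. I drew it at 0.05–0.06 m/s.

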